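Load the cassette printer's feed chute

ROBOT

A 6-joint arm with a two-finger parallel gripper is mounted at the origin on the work surface. World frame = base frame: x ahead of the robot, y to its left, z up, the work surface at z = 0. Lengths are in mm, angles in rad, forces in N, time in s.
With the tool pointing down it reaches from about 300 to 875 mm from the base axis. Payload 6.4 kg.
Tool frame: the origin (TCP) lies on the centre line of the jaws, within the pads' length; the fingertips stand 11 mm ahead of it and the grasp point (between the pads) lies 8 mm behind it (robot.tip_reach is the distance from the TCP to the fingertips, in mm); z points along the fingers, y is the direction in which the jaws open and shut (so a half turn about z gives the same grasp; the last joint's range is limited). The gripper opens to 88 mm and grips with 3 to 60 N. Pads are 18 mm wide; open, the fingers measure 123 mm over their backs; the gripper's body (75 mm by 187 mm) begins 45 mm behind the grasp point.
Start: joints at [-1.445, 0.181, 1.607, -0, 1.354, -0.206], TCP at [187.32, -543.647, 249.714] pointing down, gripper open.
Joint ranges: [-2.99, 2.99], [-0.89, 2.07], [0.3, 2.58], [-1.14, 4.28], [0, 2.63], [-3.12, 3.12]. Speed limits (rad/s): [2.57, 2.57, 3.01, 3.14, 3.14, 3.14].

INTERFACE

Orientations are given as a unit quaternion [x, y, z, w].
In Python, from workcell import robot gives the robot as it stands.
- The arm moves only by the tool step_arm, never from a script. Its arguments are lists of equal length, an entry for each row: "travel": the shift along the world's x, y, z in cm, a list of three; "angular": the turn, a rotation vector about the world's x, y, z in rad, a list of three; "fingers": the closure in counts, from 0 (fully open) to 255 (shut). In form: {"travel": [[tx, ty, tz], ...], "angular": [[rx, ry, rz], ...], "fingers": [fingers, ...]}. A call has 1 to 5 rows; each row shifts and turns the commanded pose from where the row before left it; what a row does not reach is not made up. A row lasts 1/10 s, in which the tool goes at most 50 mm and 8.59 degrees, less where a joint would pass 70% of its speed; a pose out of reach is approached as far as the arm can. A call is refused whole if a number of a shift passes 5 or a number of a turn 0.15, either way. A call with a gripper value outside its range is refused whole. The fingers move at their own pace and stop on an object; "grip_force" is the grip in N (left out, the last holds). Time passes only in rows, so rows that do not move let the fingers close. It gives the time, the measured TCP pose, the force and the opening at its end, in the units of the state.
- robot.state(): the state, without advancing time (a new reading comes with each control period).
- robot.camera(name): name is "side" or "top" or "wrist"; returns the picture (420x560x3 uint8, blue, green, red); there is no depth.
- robot.camera_model(name): a dict with "camera_matrix" (3x3 intrinsics, pixels), "world_from_camera" (4x4, takes a point from camera to world coordinates). Camera axes: x right, y up, looking along -z (the intrinsics and any distortion apply to the point x, -y, -z); pixel columns grow to the right and rows downward; lengths in mm; the calibration is good to about 2 mm. A picture is of the moment at which its call begins: read the wrist's pose just before it. camera_model takes no time and is no camera call; for the wrist camera it gives the pose at the moment of the call.
- robot.hand_in(): hands the job in, once; it reports no verdict.
The state is a dict: "time": time; "joint_positions": joint angles; "qd": joint speeds; "tau": joint torques, N m; "position": TCP position; "eef_rot": TCP orientation; "wrist_force": force on the tool from outside, world axes, zero at the start; "torque": the same for the moment, N m; "grip_width": finger opening in mm.
Only numpy, scipy, OpenCV 4.12 (cv2) and the standard library are available. Lean on these libraries where they do the work, as an engineer would, in place of code of your own. Each camera call takes 0.05 s, during which the arm holds its last target. There are 200 camera calls.

TASK

Load the two loose white cassettes from the blue board into the printer's sloping feed chute, one behind the other, lid up and with the sloping label ends uphill like the cassette already in it, so that they lie at the bottom up against that cassette. Then run the steel follower weight down the chute behind them so that it rests against the last cassette. Leave the other things on the bench where they are.

Things in the scene. Friction and masses are not known exactly. Their poses are not given: they have to be found in the camera images.
- cassette_a: a closed white histology cassette, 41 mm long (x), 28 wide (y), 8 thick, 12 g. Origin: centre of its underside. Perforated lid on top (+z). Label end at +x: there the top slopes down over the last 7.5 mm (x = 13 to 20.5 mm) to a toe 2.5 mm high; the other end (x = -20.5 mm) is square. Lies flat on the board, lid up, at any yaw
- cassette_b: the second, identical closed white histology cassette, 41 mm long (x), 28 wide (y), 8 thick, 12 g. Origin: centre of its underside. Perforated lid on top (+z). Label end at +x: there the top slopes down over the last 7.5 mm (x = 13 to 20.5 mm) to a toe 2.5 mm high; the other end (x = -20.5 mm) is square. Lies flat on the board, lid up, at any yaw
- cassette_a_label (a point): middle of cassette_a's sloping label face, 16.5 mm along +x from its origin and 5.5 mm up
- cassette_b_label (a point): the same point on cassette_b
- follower: the follower weight, a plain steel block 36 mm long (x), 27 mm wide (y), 8 mm thick, with an upright grip tab on its middle, 24 mm long (x), 12 mm thick (y), from 8 mm up to 42 mm above the underside; 120 g. Same both ways round (x and -x). Origin: centre of its underside. Stands on the board, tab up, at any yaw
- chute: the printer's feed chute: fixed aluminium C rail sloping 24 degrees, low end in the printer. Origin: middle of its floor at the stop, where the cassette clamped in the printer (x = -41 to 0 mm, label end uphill) ends. +x up the slope, +z square to the floor. Inside 32 mm wide; walls 13 mm high; lips 11 to 13 mm above the floor leave a 16 mm slot along the middle for the follower's tab
- chute_mouth (a point): middle of the chute's floor at its open upper end, x = 150 mm, about 116 mm above the bench. Walls flare out by 3 mm over the last 10 mm (45 mm over all); lips are level up to x = 138 mm and turn up from there to 147 mm. The chute is slippery (friction about 0.2): a part let go with its front end in the mouth slides down by itself
- chute_tongue (a point): tip of the bare tongue, 20 mm wide, no walls, that carries the chute's floor on uphill from the mouth, x = 150 to 195 mm: fingers pass either side of it; this point is the middle of its end, x = 195 mm
- chute_queue (a point): middle of the chute's floor at x = 82 mm, where two queued cassettes end. Queued, their origins are at x = 20.5 and 61.5 mm and the follower's behind them at x = 100 mm
- printer: the cassette printer, fixed on the bench. Origin on the bench below the chute's mouth; its +x points level in the uphill direction of the chute. A leg stands under the chute 20 to 34 mm behind the origin; nose (122 mm high, 130 mm wide) from x = -170 to -240 mm, housing (236 mm high, 320 mm wide) from x = -235 to -505 mm, a low outlet tray on its -y side
- board: blue plastic dissecting board, fixed, 240 mm (x) by 280 mm (y), 10 mm thick, origin at the centre of its underside; the cassettes, the follower and the mould lie on its top
- mould: bystander: open steel base mould 46 x 36 x 12 mm on the board; origin at the centre of its underside
- forceps: bystander: steel forceps 137 mm long (x), 9 mm high, on the bench between the chute and the board; origin near the middle of the underside
- pot: bystander: specimen pot, 56 mm across, 65 mm high, beyond the board; origin at the centre of its underside
- wash_bottle: bystander: white wash bottle with blue cap, 64 mm across, 190 mm high, beyond the chute and board; origin at the centre of its underside
- goggles: bystander: clear safety goggles, 140 mm wide, 50 mm high, beyond the chute; origin below the middle
- slide_box: bystander: cardboard slide box 85 x 34 x 32 mm between the board and the printer, on the robot's side; origin at the centre of its underside
- beaker: bystander: glass beaker 54 mm across, 72 mm high, beyond the board; origin at the centre of its underside
There are look-alikes about, which are no part of the job. What is shaped like the cassette_b but green is not meant.

How it is judged (in metres and radians):
At the end, for the whole second after the job is handed in: Both cassettes lie flat on the chute's floor, lid up, label end uphill, in the two places next to the clamped one, in either order (20.5 and 61.5 mm up the chute, -4.5 to +6.5 mm); the follower stands tab up behind them (94.5 to 109.5 mm); all lie within 3 mm of the floor, at rest (((x of cassette_a in the frame of chute between 0.016 and 0.027 m and x of cassette_a_label in the frame of chute between 0.031 and 0.044 m) or (x of cassette_a in the frame of chute between 0.057 and 0.068 m and x of cassette_a_label in the frame of chute between 0.072 and 0.085 m)) and y of cassette_a in the frame of chute between -0.005 and 0.005 m and z of cassette_a in the frame of chute between -0.0025 and 0.0035 m and angle between the z axis of each of cassette_a, cassette_b, follower and the z axis of chute, either way round below 0.12 rad and linear speed of each of cassette_a, cassette_b, follower below 0.02 m/s and ((x of cassette_b in the frame of chute between 0.016 and 0.027 m and x of cassette_b_label in the frame of chute between 0.031 and 0.044 m) or (x of cassette_b in the frame of chute between 0.057 and 0.068 m and x of cassette_b_label in the frame of chute between 0.072 and 0.085 m)) and y of cassette_b in the frame of chute between -0.005 and 0.005 m and z of cassette_b in the frame of chute between -0.0025 and 0.0035 m and x of follower in the frame of chute between 0.0945 and 0.1095 m and y of follower in the frame of chute between -0.005 and 0.005 m and z of follower in the frame of chute between -0.0025 and 0.0035 m); the robot touches nothing.
It fails at once if the mould, forceps or slide box is shifted by more than 30 mm or tipped (distance of any of mould, forceps, slide_box from where it was at the start of the episode above 0.03 m or angle between any of mould, forceps, slide_box's own z axis and vertical above 0.5 rad).
It fails at once if the pot, beaker, wash bottle or goggles are shifted by more than 30 mm or tipped (distance of any of pot, beaker, wash_bottle, goggles from where it was at the start of the episode above 0.03 m or angle between any of pot, beaker, wash_bottle, goggles's own z axis and vertical above 0.5 rad).
It also fails if it takes over 72 s, if anything falls off the work surface, if the arm or the gripper's body presses on something with over 40 N, if the wrist force passes 120 N, or if a joint passes its speed limit or range.

## Working session

There is one attempt and no reset: what is moved stays moved. The work goes in short steps, Python scripts to look and compute and a tool call to move; the robot and the scene stay as the last step left them, time stands still between calls to the robot, and variables do not carry over. Pictures are saved under pics/ and viewed, about 8 in all and at most 12, crops included, and the job is handed in when it is done.

Besides the shell and the picture viewer there is one more tool, called after "Call:" as a command line: name --argument value ..., lists and objects as JSON in quotes. step_arm: Moves the arm, as the interface text tells. Its arguments: {"type":"object","properties":{"travel":{"type":"array","items":{"type":"array","items":{"type":"number"}}},"angular":{"type":"array","items":{"type":"array","items":{"type":"number"}}},"fingers":{"type":"array","items":{"type":"number"}},"grip_force":{"type":"number"}},"required":["travel","angular","fingers"]}

```bash
mkdir -p pics; ls
python3 - <<'E'
from workcell import robot
import cv2,numpy as np
for n in("top","side"):
    im=robot.camera(n);cv2.imwrite(f"pics/{n}0.png",im)
    m=robot.camera_model(n);print(n,np.round(m["camera_matrix"],1).tolist(),np.round(m["world_from_camera"],3).tolist(),[k for k in m])
s=robot.state();print(s)
E
```

```text
pics
top [[392.0, 0.0, 281.9], [0.0, 392.0, 206.3], [0.0, 0.0, 1.0]] [[-0.006, 0.999, -0.042, 504.503], [-1.0, -0.005, 0.024, 47.633], [0.023, 0.042, 0.999, 1033.515], [0.0, 0.0, 0.0, 1.0]] ['camera_matrix', 'world_from_camera']
side [[474.0, 0.0, 277.2], [0.0, 474.0, 210.6], [0.0, 0.0, 1.0]] [[-0.836, 0.317, -0.448, 157.879], [-0.548, -0.518, 0.656, 631.282], [-0.024, 0.794, 0.607, 637.378], [0.0, 0.0, 0.0, 1.0]] ['camera_matrix', 'world_from_camera']
{'time': 0.1, 'joint_positions': array([-1.44529930e+00,  1.81464932e-01,  1.60785216e+00, -5.85514028e-06,
        1.35380774e+00, -2.06310567e-01]), 'qd': array([ 0.00147592, -0.00061766, -0.00344356,  0.00292913, -0.00082692,
        0.00111987]), 'tau': array([ 2.96663493e-04, -4.34822452e+01, -3.42694795e+01,  7.04556308e-02,
        3.41348222e-02, -4.02251305e-05]), 'position': array([ 187.26019957, -543.18431722,  248.92823586]), 'eef_rot': array([ 9.86269108e-01,  1.65144363e-01,  2.80906870e-05, -7.65579936e-04]), 'wrist_force': array([ 0.16022749, -0.66428346,  0.51889353]), 'torque': array([ 0.03184047, -0.0034987 ,  0.00247321]), 'grip_width': 87.70540398354962}
```

View pics/top0.png

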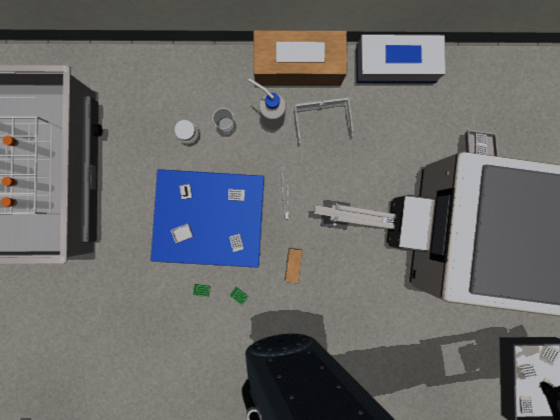

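View pics/side0.png

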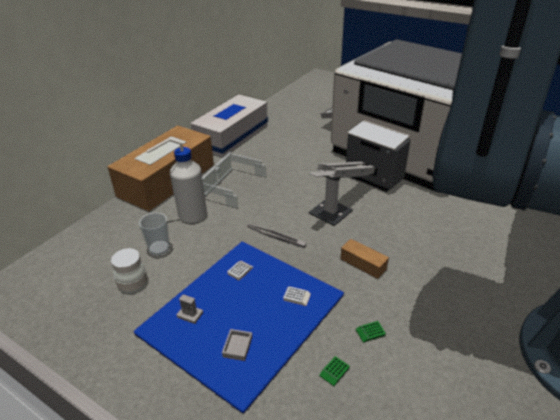

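```bash
cat > h.py <<'E'
from workcell import robot
import cv2,numpy as np
from scipy.spatial.transform import Rotation as R
def model(n):
    m=robot.camera_model(n);return np.array(m["camera_matrix"]),np.array(m["world_from_camera"])
def ray(M,uv):
    K,T=M;d=np.linalg.inv(K)@[uv[0],uv[1],1];return T[:3,3],T[:3,:3]@(d*[1,-1,-1])
def onz(M,uv,z):
    o,d=ray(M,uv);return o+d*(z-o[2])/d[2]
def proj(M,P):
    K,T=M;p=(np.atleast_2d(P)-T[:3,3])@T[:3,:3];p=p*[1,-1,-1];q=p@K.T;return q[:,:2]/q[:,2:]
def tri(*rs):
    A=0;b=0
    for o,d in rs:
        d=d/np.linalg.norm(d);Q=np.eye(3)-np.outer(d,d);A=A+Q;b=b+Q@o
    return np.linalg.solve(A,b)
def st():
    s=robot.state();r=R.from_quat(s["eef_rot"]);print(round(s["time"],2),np.round(s["position"],1),"z",np.round(r.as_matrix()[:,2],3),"y",np.round(r.as_matrix()[:,1],3),"w",round(s["grip_width"],1),"F",np.round(s["wrist_force"],1),"q",np.round(s["joint_positions"],2));return s
E
python3 - <<'E'
from h import *
t=model("top");s=model("side")
for n,uv,z in[("c1",(236,195),18),("c2",(237,242),18),("fol",(185,191),30),("mould",(181,233),20),("tip",(318,212),134),("nose end",(397,221),70)]:print(n,np.round(onz(t,uv,z)))
print("side",[np.round(onz(s,u,z)) for u,z in(((239,270),18),((297,295),18),((189,310),20))])
K,T=model("wrist");S=robot.state();r=R.from_quat(S["eef_rot"]).as_matrix()
print(K,np.round(r.T@T[:3,:3],3),r.T@(T[:3,3]-S["position"]))
a=cv2.imread("pics/top0.png")[140:280,140:440];b=cv2.imread("pics/side0.png")[140:240,290:420]
cv2.imwrite("pics/t1.png",cv2.resize(a,None,fx=2.6,fy=2.6,interpolation=2))
E
```

```text
c1 [578. 142.  18.]
c2 [456. 140.  18.]
fol [587. 271.  30.]
mould [480. 283.  20.]
tip [529. -57. 134.]
nose end [ 508. -260.   70.]
side [array([576., 150.,  18.]), array([453., 146.,  18.]), array([589., 273.,  20.])]
[[362.30617216   0.         278.38717374]
 [  0.         362.30617216 213.05335441]
 [  0.           0.           1.        ]] [[-0.     0.964  0.265]
 [ 1.     0.     0.001]
 [ 0.001  0.265 -0.964]] [  69.35469452    0.77165951 -134.98000179]
```

Call:
step_arm --travel '[[0,0,4.9],[0,0,4.9],[2.24,4.1,0],[2.24,4.1,0],[2.24,4.1,0]]' --angular '[[0,0,0],[0,0,0],[0,0,0.08],[0,0,0.08],[0,0,0.08]]' --fingers '[0,0,0,0,0]'

```text
time: 0.6
position: [254.8, -419.3, 347.5]
eef_rot: [0.959, 0.283, 0.0, -0.0]
wrist_force: [1.3, -0.5, 0.4]
grip_width: 88.3
```

Call:
step_arm --travel '[[2.24,4.1,0],[2.24,4.1,0],[2.24,4.1,0],[2.24,4.1,0],[2.24,4.1,0]]' --angular '[[0,0,0.08],[0,0,0.08],[0,0,0.08],[0,0,0.08],[0,0,0.08]]' --fingers '[0,0,0,0,0]'

```text
time: 1.1
position: [366.9, -213.8, 347.6]
eef_rot: [0.884, 0.468, 0.0, 0.0]
wrist_force: [-0.3, 0.6, -0.2]
grip_width: 88.2
```

Call:
step_arm --travel '[[2.24,4.1,0],[2.24,4.1,0],[2.24,4.1,-1.7],[2.24,4.1,-1.7],[2.24,4.1,-1.7]]' --angular '[[0,0,0.08],[0,0,0.08],[0,0,0.08],[0,0,0.08],[0,0,0.08]]' --fingers '[0,0,0,0,0]'

```text
time: 1.6
position: [479.0, -8.6, 296.1]
eef_rot: [0.773, 0.635, 0.0, 0.0]
wrist_force: [1.0, -0.9, -0.3]
grip_width: 87.9
```

Call:
step_arm --travel '[[2.24,4.1,-1.7],[0,0,0],[0,0,0]]' --angular '[[0,0,0.08],[0,0,0],[0,0,0]]' --fingers '[0,0,0]'

```text
time: 1.9
position: [500.4, 31.3, 278.7]
eef_rot: [0.747, 0.665, -0.001, -0.001]
wrist_force: [-1.6, 0.4, -0.1]
grip_width: 88.1
```

Run:
```python
from h import *
M=model("wrist");im=robot.camera("wrist");cv2.imwrite("pics/w1.png",im);np.savez("w1.npz",K=M[0],T=M[1])
cv2.imwrite("pics/w1b.png",cv2.resize(im,None,fx=1.4,fy=1.4,interpolation=2))
st()
```

```text
1.95 [500.6  30.2 279.5] z [-0.001 -0.    -1.   ] y [ 0.993 -0.119 -0.001] w 88.2 F [-0.  -0.3  0.4] q [-0.18 -0.01  1.75 -0.    1.4  -0.06]
```

View pics/w1b.png

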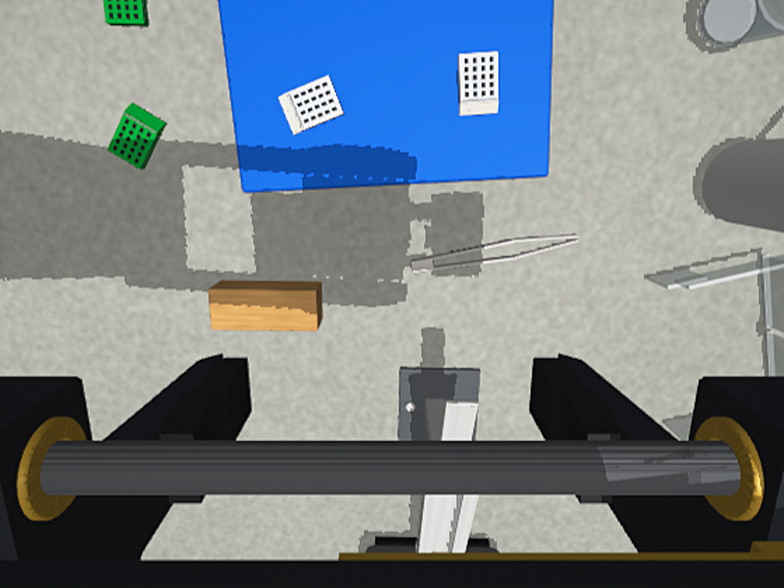

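```bash
cat > cas.py <<'E'
from h import *
def cassettes(im,M,z=15):
    hsv=cv2.cvtColor(im,cv2.COLOR_BGR2HSV)
    m=((hsv[...,1]<60)&(hsv[...,2]>120)).astype(np.uint8)
    b=cv2.inRange(hsv,(95,120,40),(125,255,255));c=max(cv2.findContours(b,0,2)[0],key=cv2.contourArea)
    bm=np.zeros_like(b);cv2.drawContours(bm,[cv2.convexHull(c)],-1,255,-1);m[bm==0]=0
    m=cv2.morphologyEx(m,cv2.MORPH_CLOSE,np.ones((5,5)))
    for c in cv2.findContours(m,0,2)[0]:
        if cv2.contourArea(c)<100:continue
        w=np.array([onz(M,p[0],z)[:2] for p in c],np.float32)
        r=cv2.minAreaRect(w);print("px",c.mean(0)[0],"rect",np.round(r[0],1),np.round(r[1],1),round(r[2],1))
        print("  corners",np.round(cv2.boxPoints(r)).tolist())
E
python3 - <<'E'
from cas import *
d=np.load("w1.npz");cassettes(cv2.imread("pics/w1.png"),(d["K"],d["T"]))
M=(d["K"],d["T"])
for u in((478,107),(290,115)):print(onz(M,np.array(u)/1.4,14))
E
```

```text
px [221.21  74.72] rect [455.5 143.9] [40.6 28.6] 14.7
  corners [[432.0, 153.0], [439.0, 125.0], [479.0, 135.0], [472.0, 163.0]]
px [334.8   58.76] rect [579.1 143.9] [41.8 28.4] 86.9
  corners [[564.0, 124.0], [592.0, 122.0], [594.0, 164.0], [566.0, 166.0]]
[578.38300007 127.71310376  14.        ]
[439.19147124 138.47777941  14.        ]
```

Call:
step_arm --travel '[[-0.39,0.86,-1.7],[-0.39,0.86,-1.7],[-0.39,0.86,-1.7],[-0.39,0.86,-1.7],[-0.39,0.86,-1.7]]' --angular '[[0,0,0.149],[0,0,0.149],[0,0,0.149],[0,0,0.149],[0,0,0.149]]' --fingers '[0,0,0,0,0]'

```text
time: 2.45
position: [481.6, 71.7, 195.1]
eef_rot: [0.454, 0.891, 0.0, 0.001]
wrist_force: [-0.5, -0.8, -0.7]
grip_width: 88.3
```

Call:
step_arm --travel '[[-0.39,0.86,-1.7],[-0.39,0.86,-1.7],[-0.39,0.86,-1.7],[-0.39,0.86,-1.7],[-0.39,0.86,-1.7]]' --angular '[[0,0,0.149],[0,0,0.149],[0,0,0.149],[0,0,0.149],[0,0,0.149]]' --fingers '[0,0,0,0,0]'

```text
time: 2.95
position: [462.6, 114.8, 110.2]
eef_rot: [0.098, 0.995, -0.0, 0.001]
wrist_force: [0.8, -0.5, 0.1]
grip_width: 88.4
```

Call:
step_arm --travel '[[-0.39,0.86,-1.7],[-0.39,0.86,-1.7],[-0.39,0.86,-1.7],[0,0,0],[0,0,0]]' --angular '[[0,0,0.149],[0,0,0.149],[0,0,0.149],[0,0,0],[0,0,0]]' --fingers '[0,0,0,0,0]'

```text
time: 3.45
position: [450.9, 141.0, 59.5]
eef_rot: [-0.12, 0.993, -0.0, 0.0]
wrist_force: [-0.4, 0.3, 0.2]
grip_width: 88.1
```

Run:
```python
from h import *
s=st();r=R.from_quat(s["eef_rot"]).as_matrix();print(np.degrees(np.arctan2(r[1,0],r[0,0])))
```

```text
3.45 [450.9 141.   59.5] z [ 0.001 -0.    -1.   ] y [-0.239  0.971 -0.   ] w 88.1 F [-0.4  0.3  0.2] q [ 0.05  0.23  1.99 -0.    0.92 -1.76]
-166.16004252466087
```

Call:
step_arm --travel '[[-0.05,0.1,-1.5],[0,0,-1.5],[0,0,-0.65],[0,0,0],[0,0,0]]' --angular '[[0,0,0],[0,0,0],[0,0,0],[0,0,0],[0,0,0]]' --fingers '[0,0,0,0,255]' --grip_force 15

```text
time: 3.95
position: [450.6, 142.8, 23.1]
eef_rot: [-0.122, 0.992, -0.0, 0.001]
wrist_force: [0.2, 0.2, 1.0]
grip_width: 82.2
```

Call:
step_arm --travel '[[0,0,0],[0,0,0],[0,0,0],[0,0,0],[0,0,0]]' --angular '[[0,0,0],[0,0,0],[0,0,0],[0,0,0],[0,0,0]]' --fingers '[255,255,255,255,255]'

```text
time: 4.45
position: [449.7, 143.2, 22.3]
eef_rot: [-0.123, 0.992, 0.0, 0.0]
wrist_force: [1.1, -1.2, 0.4]
grip_width: 42.3
```

Call:
step_arm --travel '[[0,0,0],[0,0,0],[0,0,0]]' --angular '[[0,0,0],[0,0,0],[0,0,0]]' --fingers '[255,255,255]'

```text
time: 4.75
position: [449.7, 143.2, 22.2]
eef_rot: [-0.123, 0.992, 0.0, -0.0]
wrist_force: [-0.1, 0.4, -0.1]
grip_width: 27.9
```

Call:
step_arm --travel '[[0,0,4],[0.46,-2.4,1.6],[0.46,-2.4,1.6],[0.46,-2.4,1.6],[0.46,-2.4,1.6]]' --angular '[[0,0,0],[0,0,-0.147],[0,0,-0.147],[0,0,-0.147],[0,0,-0.147]]' --fingers '[255,255,255,255,255]'

```text
time: 5.25
position: [468.1, 46.3, 126.9]
eef_rot: [0.172, 0.985, 0.0, 0.0]
wrist_force: [0.7, 0.4, -0.1]
grip_width: 27.7
```

Call:
step_arm --travel '[[0.46,-2.4,1.6],[0.46,-2.4,1.6],[0.46,-2.4,1.6],[0.46,-2.4,1.6],[0.46,-2.4,1.6]]' --angular '[[0,0,-0.147],[0,0,-0.147],[0,0,-0.147],[0,0,-0.147],[0,0,-0.147]]' --fingers '[255,255,255,255,255]'

```text
time: 5.75
position: [491.0, -73.8, 206.8]
eef_rot: [0.515, 0.857, 0.0, -0.0]
wrist_force: [0.4, -0.3, 0.5]
grip_width: 28.0
```

Call:
step_arm --travel '[[0.46,-2.4,1.6],[0.46,-2.4,1.6],[0.46,-2.4,1.6],[0.46,-2.4,1.6],[0,0,0]]' --angular '[[0,0,-0.147],[0,0,-0.147],[0,0,-0.147],[0,0,-0.147],[0,0,0]]' --fingers '[255,255,255,255,255]'

```text
time: 6.25
position: [510.8, -171.9, 272.5]
eef_rot: [0.741, 0.672, 0.0, 0.002]
wrist_force: [-0.5, -0.7, 0.6]
grip_width: 28.1
```

Call:
step_arm --travel '[[0,0,0],[0,0,0]]' --angular '[[0,0,0],[0,0,0]]' --fingers '[255,255]'

```text
time: 6.45
position: [508.8, -167.7, 269.0]
eef_rot: [0.738, 0.674, -0.0, -0.001]
wrist_force: [-0.3, -0.1, -0.6]
grip_width: 27.7
```

Run:
```python
from h import *
M=model("wrist");im=robot.camera("wrist");cv2.imwrite("pics/w2.png",im);np.savez("w2.npz",K=M[0],T=M[1])
cv2.imwrite("pics/w2b.png",cv2.resize(im[0:320,130:430],None,fx=1.85,fy=1.85,interpolation=2))
st()
```

```text
6.5 [ 508.9 -167.5  269. ] z [-0.002  0.001 -1.   ] y [ 0.996 -0.09  -0.002] w 27.6 F [-0.9  0.3  0.4] q [-0.54  0.08  1.68  0.    1.38 -0.45]
```

View pics/w2b.png

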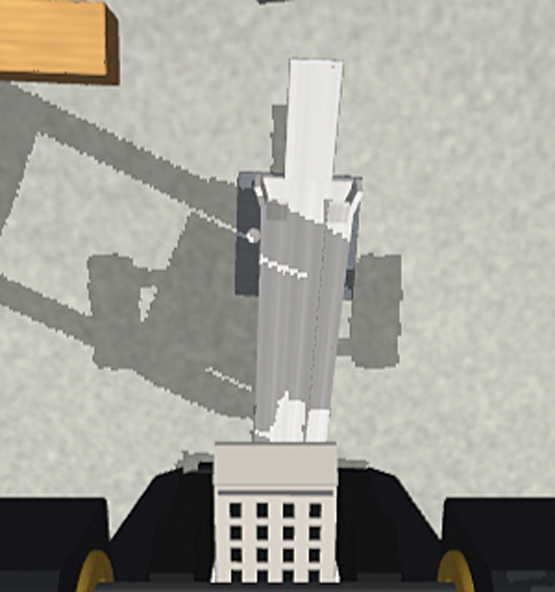

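```bash
cat > chute.py <<'E'
from h import *
from scipy.optimize import least_squares
d=np.load("w2.npz");M=(d["K"],d["T"])
C=np.array([[195,10,0],[195,-10,0],[150,22.5,13],[150,-22.5,13],[80,17.5,13],[80,-17.5,13]])
c=np.array([[290,58],[342,62],[255,182],[361,182],[0,0],[0,0]])/1.85+[130,0]
def pose(p):
    a,s=p[2],p[4];X=np.array([np.cos(a)*np.cos(s),np.sin(a)*np.cos(s),np.sin(s)]);Y=np.array([-np.sin(a),np.cos(a),0]);Rm=np.c_[X,Y,np.cross(X,Y)]
    mouth=np.array([p[0],p[1],p[3]]);return Rm,mouth-Rm@[150,0,0]
def f(p,n=4):
    Rm,o=pose(p);e=(proj(M,(C[:n]@Rm.T)+o)-c[:n]).ravel();return np.r_[e,(p[3]-116)/2,(p[4]-np.radians(24))/.01]
if __name__=="__main__":
    r=least_squares(f,[520,-98,1.47,116,.42]);print(r.x,np.round(f(r.x),1));np.save("chute.npy",r.x)
    Rm,o=pose(r.x);print(o)
    im=cv2.imread("pics/w2.png");im=cv2.resize(im,None,fx=2,fy=2)
    for l in [[(195,10,0),(150,10,0)],[(195,-10,0),(150,-10,0)],[(140,19.5,13),(30,19.5,13)],[(140,-19.5,13),(30,-19.5,13)],[(150,22.5,13),(140,19.5,13)],[(138,8,13),(30,8,13)],[(138,-8,13),(30,-8,13)],[(150,22.5,13),(150,22.5,0)]]:
        q=proj(M,np.array(l)@Rm.T+o)*2;cv2.line(im,*[tuple(int(v) for v in x) for x in q],(0,0,255),1)
    cv2.imwrite("pics/ov.png",cv2.resize(im[0:500,340:800],None,fx=1.2,fy=1.2))
E
python3 chute.py
```

```text
[ 5.31300033e+02 -8.68855158e+01  1.44449711e+00  1.10144175e+02
  4.17723242e-01] [-0.6 -1.5  0.1 -2.6 -1.3  1.2  1.9  3.5 -2.9 -0.1]
[ 514.03012635 -222.8957176    49.29209795]
```

View pics/ov.png

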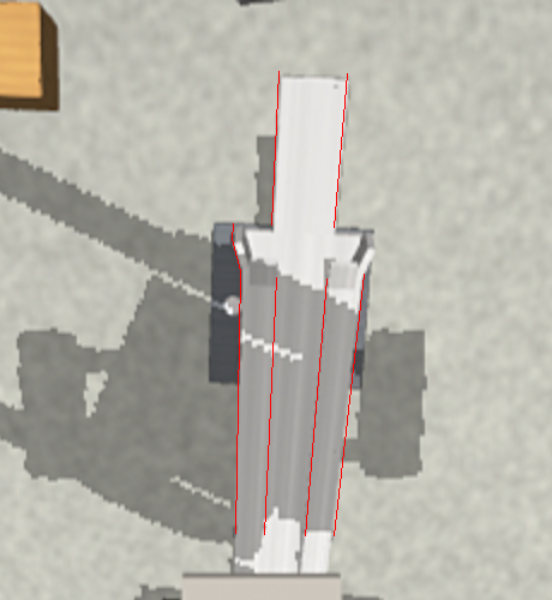

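Run:
```python
import cv2
im=cv2.imread("pics/w2.png")[20:140,250:350]
im=cv2.resize(im,None,fx=5,fy=5,interpolation=cv2.INTER_NEAREST)
for i in range(0,100,10):cv2.putText(im,str(250+i),(i*5,10),0,.35,(0,0,255));cv2.line(im,(i*5,0),(i*5,5),(0,0,255))
for i in range(0,120,10):cv2.putText(im,str(20+i),(0,i*5+4),0,.35,(0,0,255))
cv2.imwrite("pics/z.png",im)
```

```text
(no output)
```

View pics/z.png

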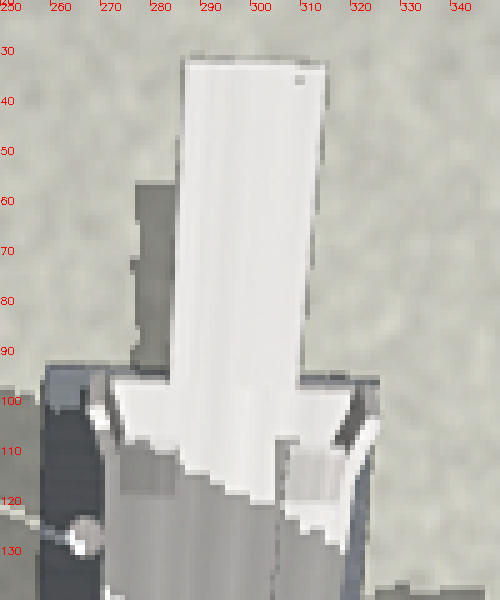

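Run:
```python
import chute;from chute import *
chute.C=np.array([[195,10,0],[195,-10,0],[150,10,0],[150,-10,0],[132,0,13]])
chute.c=np.array([[287,32.5],[315,33],[284,95.5],[310,95.8],[295.7,120]])
def g(p):
    e=f(p,5);e[9]=0;return e
r=least_squares(g,[520,-98,1.47,116,.42]);p=r.x;print(p,np.degrees(p[2]),np.round(g(p),1));np.save("chute.npy",p)
Rm,o=pose(p)
print("walls@130",proj(M,np.array([[130,19.5,13],[130,-19.5,13],[60,19.5,13],[60,-19.5,13]])@Rm.T+o))
def tool(x,off=0,z=11):  # TCP at chute x, TCP height z above floor
    return Rm@[x,0,z]+o
Rt=np.c_[Rm[:,0],-Rm[:,1],-Rm[:,2]]
s=robot.state();Rc=R.from_quat(s["eef_rot"]).as_matrix()
rv=R.from_matrix(Rt@Rc.T).as_rotvec();print("rotvec",rv)
for x,z in((185,60),(175,25),(175,12),(160,12)):print(x,z,np.round(tool(x,z=z),1))
print("x axis",Rm[:,0],"z",Rm[:,2])
```

```text
[ 5.31354504e+02 -8.87887087e+01  1.44819774e+00  1.14377788e+02
  4.20828329e-01] 82.97561828760475 [-0.7 -0.9  0.6 -0.4 -0.2  0.5  0.1  1.1  0.2  0.  -0.8  0.2]
walls@130 [[270.43910513 127.50506627]
 [321.09640307 129.16579424]
 [269.29980956 199.89341323]
 [312.99337246 201.26554179]]
rotvec [ 0.41706688 -0.0465447  -0.03201272]
185 60 [532.3 -81.4 183.4]
175 25 [532.9 -76.3 147.4]
175 12 [533.5 -71.  135.5]
160 12 [531.9 -84.6 129.4]
x axis [0.11162186 0.90589994 0.40851665] z [-0.0499582  -0.40545041  0.91275087]
```

Call:
step_arm --travel '[[0.82,3.22,-2.5],[0.82,3.22,-2.5],[0.83,3.23,-2.5],[0,0,-2.2],[0,0,0]]' --angular '[[0.104,-0.0116,-0.008],[0.104,-0.0116,-0.008],[0.104,-0.0116,-0.008],[0.105,-0.0117,-0.008],[0,0,0]]' --fingers '[255,255,255,255,255]'

```text
time: 7.0
position: [531.4, -70.7, 168.8]
eef_rot: [0.734, 0.646, 0.155, -0.142]
wrist_force: [-0.7, 0.4, -0.0]
grip_width: 28.0
```

Call:
step_arm --travel '[[0,0,0],[0,0,0]]' --angular '[[0,0,0],[0,0,0]]' --fingers '[255,255]'

```text
time: 7.2
position: [534.9, -72.3, 174.6]
eef_rot: [0.733, 0.648, 0.156, -0.136]
wrist_force: [0.4, -0.4, -0.4]
grip_width: 27.9
```

```bash
cat > rel.py <<'E'
import sys
from chute import *
p=np.load("chute.npy");p[3]=115;Rm,o=pose(p)
s=st();Rt=np.c_[Rm[:,0],-Rm[:,1],-Rm[:,2]];Rc=R.from_quat(s["eef_rot"]).as_matrix()
print("in chute",np.round((s["position"]-o)@Rm,1),"rotvec left",np.round(R.from_matrix(Rt@Rc.T).as_rotvec(),3))
for a in sys.argv[1:]:
    v=np.array(eval(a),float);print(a,"delta cm",np.round((Rm@v+o-s["position"])/10,2))
E
python3 rel.py 190,0,20 190,0,14 175,0,14 163,0,13.5
```

```text
7.2 [534.9 -72.3 174.6] z [ 0.053  0.401 -0.914] y [ 0.992 -0.124  0.003] w 27.9 F [ 0.4 -0.4 -0.4] q [-0.57  0.25  1.75  0.38  1.35 -0.57]
in chute [189.7  -1.5  47.6] rotvec left [0.004 0.002 0.002]
190,0,20 delta cm [-0.01  1.16 -2.5 ]
190,0,14 delta cm [ 0.02  1.4  -3.05]
175,0,14 delta cm [-0.14  0.04 -3.66]
163,0,13.5 delta cm [-0.27 -1.02 -4.2 ]
```

Call:
step_arm --travel '[[0,0.58,-1.25],[0,0.58,-1.25],[0,0,0],[0,0,0]]' --angular '[[0,0,0],[0,0,0],[0,0,0],[0,0,0]]' --fingers '[255,255,255,255]'

```text
time: 7.6
position: [533.8, -59.9, 147.8]
eef_rot: [0.733, 0.647, 0.156, -0.138]
wrist_force: [0.6, 0.7, -0.5]
grip_width: 27.4
```

```bash
python3 rel.py 190,0,14 175,0,14 163,0,13.5
python3 - <<'E'
from h import *
M=model("wrist");im=robot.camera("wrist");cv2.imwrite("pics/w3.png",im);np.savez("w3.npz",K=M[0],T=M[1])
a=cv2.resize(im[100:420,150:420],None,fx=1.85,fy=1.85,interpolation=2)
cv2.imwrite("pics/w3b.png",a)
E
```

```text
7.6 [533.8 -59.9 147.8] z [ 0.05   0.404 -0.913] y [ 0.992 -0.124 -0.   ] w 27.4 F [ 0.6  0.7 -0.5] q [-0.55  0.28  1.77  0.4   1.3  -0.58]
in chute [189.9   1.1  18.1] rotvec left [ 0.001 -0.     0.002]
190,0,14 delta cm [ 0.13  0.16 -0.37]
175,0,14 delta cm [-0.04 -1.19 -0.98]
163,0,13.5 delta cm [-0.17 -2.26 -1.51]
```

View pics/w3b.png

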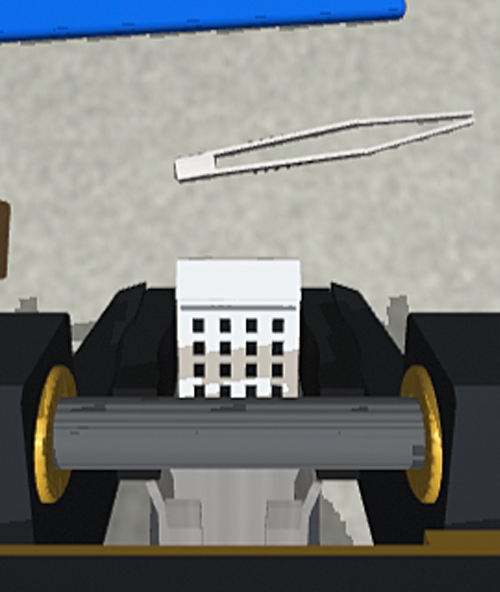

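Call:
step_arm --travel '[[0.03,0.24,-0.55],[-0.1,-0.82,-0.37],[-0.1,-0.82,-0.37],[-0.1,-0.82,-0.37],[0,0,0]]' --angular '[[0,0,0],[0,0,0],[0,0,0],[0,0,0],[0,0,0]]' --fingers '[255,255,255,255,255]'

```text
time: 8.15
position: [531.6, -83.3, 131.7]
eef_rot: [0.734, 0.646, 0.157, -0.138]
wrist_force: [0.3, 2.4, 5.1]
grip_width: 28.0
```

Call:
step_arm --travel '[[0,0,0],[0,0,0]]' --angular '[[0,0,0],[0,0,0]]' --fingers '[255,255]'

```text
time: 8.35
position: [531.6, -83.2, 131.7]
eef_rot: [0.734, 0.647, 0.157, -0.137]
wrist_force: [-0.2, -0.5, 4.6]
grip_width: 27.9
```

```bash
python3 rel.py 163,0,13.5;  python3 - <<'E'
from h import *
im=robot.camera("side")
M=model("wrist");iw=robot.camera("wrist")
a=cv2.resize(im[140:250,280:430],None,fx=4,fy=4,interpolation=2);b=cv2.resize(iw[250:420,180:380],(600,510))
a=cv2.resize(a,(600,440))
cv2.imwrite("pics/s4.png",cv2.resize(np.vstack([a,b]),(379,600)) if 0 else np.hstack([cv2.resize(a,(400,293)),cv2.resize(b,(345,293))]))
E
```

```text
8.35 [531.6 -83.2 131.7] z [ 0.052  0.404 -0.913] y [ 0.992 -0.126  0.001] w 27.9 F [-0.2 -0.5  4.6] q [-0.59  0.31  1.77  0.39  1.28 -0.62]
in chute [161.9   0.4  13. ] rotvec left [0.001 0.001 0.004]
163,0,13.5 delta cm [0.05 0.07 0.09]
```

View pics/s4.png

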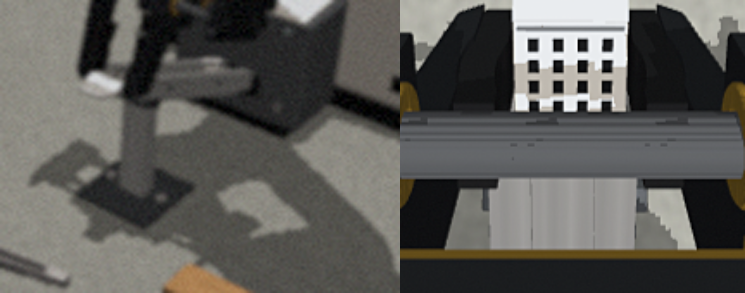

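Call:
step_arm --travel '[[0,0,0],[0,0,0],[0,0,0],[0,0,0],[0,0,0]]' --angular '[[0,0,0],[0,0,0],[0,0,0],[0,0,0],[0,0,0]]' --fingers '[120,120,120,120,120]'

```text
time: 8.95
position: [531.4, -82.7, 131.4]
eef_rot: [0.734, 0.647, 0.156, -0.138]
wrist_force: [0.2, 0.6, -0.4]
grip_width: 46.4
```

Call:
step_arm --travel '[[0,0,0],[-0.1,-0.8,1.8],[-0.2,-1.6,3.6],[-0.2,-1.6,3.6],[-0.15,-1.2,2.7]]' --angular '[[0,0,0],[0,0,0],[0,0,0],[0,0,0],[0,0,0]]' --fingers '[120,120,120,120,120]'

```text
time: 9.45
position: [525.3, -135.7, 250.9]
eef_rot: [0.734, 0.647, 0.157, -0.136]
wrist_force: [0.9, 0.0, 0.4]
grip_width: 46.8
```

Call:
step_arm --travel '[[0,0,0],[0,0,0]]' --angular '[[0,0,0],[0,0,0]]' --fingers '[0,0]'

```text
time: 9.65
position: [525.0, -134.9, 248.6]
eef_rot: [0.734, 0.647, 0.156, -0.137]
wrist_force: [-0.1, 0.2, 0.1]
grip_width: 60.5
```

```bash
python3 rel.py
python3 - <<'E'
from h import *
from chute import pose
M=model("wrist");iw=robot.camera("wrist");cv2.imwrite("pics/w5.png",iw)
p=np.load("chute.npy");p[3]=115;Rm,o=pose(p)
X=np.arange(0,200,5.)
q=proj(M,np.c_[X,0*X,0*X]@Rm.T+o)
print([(int(x),*u.astype(int),int(iw[int(u[1]),int(u[0])].mean()) if 0<=u[1]<420 else -1) for x,u in zip(X,q)])
a=cv2.resize(iw[60:420,130:430],None,fx=1.6,fy=1.6,interpolation=2)
b=robot.camera("side")[130:240,270:430]
cv2.imwrite("pics/w5b.png",np.hstack([a[:500],cv2.resize(b,(300,206)).repeat(1,0) if 0 else np.vstack([cv2.resize(b,(320,220)),np.zeros((280,320,3),np.uint8)])]))
E
```

```text
9.65 [ 525.  -134.9  248.6] z [ 0.052  0.404 -0.913] y [ 0.992 -0.126  0.001] w 60.5 F [-0.1  0.2  0.1] q [-0.67  0.2   1.65  0.36  1.53 -0.6 ]
in chute [162.1   0.6 141. ] rotvec left [0.002 0.001 0.004]
[(0, np.int64(277), np.int64(377), 177), (5, np.int64(277), np.int64(372), 176), (10, np.int64(277), np.int64(367), 175), (15, np.int64(277), np.int64(363), 176), (20, np.int64(277), np.int64(358), 176), (25, np.int64(277), np.int64(353), 85), (30, np.int64(277), np.int64(348), 88), (35, np.int64(277), np.int64(343), 94), (40, np.int64(277), np.int64(338), 97), (45, np.int64(277), np.int64(333), 96), (50, np.int64(277), np.int64(328), 87), (55, np.int64(277), np.int64(323), 81), (60, np.int64(277), np.int64(318), 71), (65, np.int64(277), np.int64(313), 157), (70, np.int64(277), np.int64(307), 149), (75, np.int64(277), np.int64(302), 148), (80, np.int64(277), np.int64(297), 149), (85, np.int64(277), np.int64(292), 149), (90, np.int64(277), np.int64(286), 224), (95, np.int64(277), np.int64(281), 141), (100, np.int64(277), np.int64(275), 146), (105, np.int64(277), np.int64(270), 217), (110, np.int64(277), np.int64(264), 216), (115, np.int64(277), np.int64(258), 217), (120, np.int64(277), np.int64(253), 216), (125, np.int64(276), np.int64(247), 214), (130, np.int64(276), np.int64(241), 214), (135, np.int64(276), np.int64(235), 213), (140, np.int64(276), np.int64(229), 214), (145, np.int64(276), np.int64(223), 214), (150, np.int64(276), np.int64(217), 214), (155, np.int64(276), np.int64(211), 214), (160, np.int64(276), np.int64(205), 215), (165, np.int64(276), np.int64(199), 215), (170, np.int64(276), np.int64(193), 215), (175, np.int64(276), np.int64(186), 216), (180, np.int64(276), np.int64(180), 218), (185, np.int64(276), np.int64(174), 217), (190, np.int64(276), np.int64(167), 217), (195, np.int64(276), np.int64(160), 147)]
```

View pics/w5b.png

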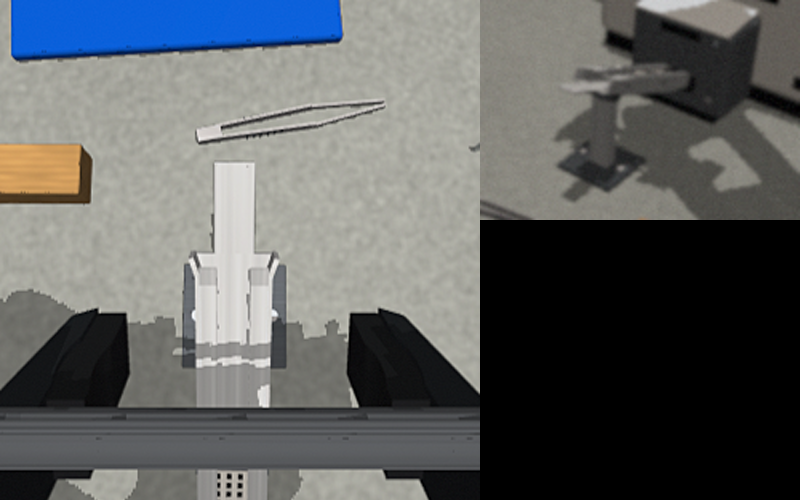

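Call:
step_arm --travel '[[0,0.5,0],[0,0.5,0],[0,0.5,0],[0.24,1.17,-0.86],[0.24,1.17,-0.86]]' --angular '[[-0.139,0.0155,0.0107],[-0.139,0.0155,0.0107],[-0.139,0.0155,0.0107],[0,0,0.144],[0,0,0.144]]' --fingers '[0,0,0,0,0]'

```text
time: 10.25
position: [529.3, -93.9, 229.9]
eef_rot: [0.632, 0.775, -0.0, -0.001]
wrist_force: [-1.3, -1.2, 0.5]
grip_width: 88.2
```

Call:
step_arm --travel '[[0.24,1.17,-0.86],[0.24,1.17,-0.86],[0.24,1.17,-0.86],[0.24,1.17,-0.86],[0.24,1.17,-0.86]]' --angular '[[0,0,0.144],[0,0,0.144],[0,0,0.144],[0,0,0.144],[0,0,0.144]]' --fingers '[0,0,0,0,0]'

```text
time: 10.75
position: [540.7, -36.4, 186.1]
eef_rot: [0.319, 0.948, -0.0, -0.002]
wrist_force: [0.7, -0.6, -0.2]
grip_width: 88.3
```

Call:
step_arm --travel '[[0.24,1.17,-0.86],[0.24,1.17,-0.86],[0.24,1.17,-0.86],[0.24,1.17,-0.86],[0.24,1.17,-0.86]]' --angular '[[0,0,0.144],[0,0,0.144],[0,0,0.144],[0,0,0.144],[0,0,0.144]]' --fingers '[0,0,0,0,0]'

```text
time: 11.25
position: [552.4, 22.0, 143.2]
eef_rot: [-0.036, 0.999, 0.0, -0.002]
wrist_force: [-0.3, -0.2, -0.5]
grip_width: 88.0
```

Call:
step_arm --travel '[[0.24,1.17,-0.86],[0.24,1.17,-0.86],[0.24,1.17,-0.86],[0.24,1.17,-0.86],[0.24,1.17,-0.86]]' --angular '[[0,0,0.144],[0,0,0.144],[0,0,0.144],[0,0,0.144],[0,0,0.144]]' --fingers '[0,0,0,0,0]'

```text
time: 11.75
position: [564.2, 80.4, 100.1]
eef_rot: [-0.385, 0.923, 0.001, -0.002]
wrist_force: [-0.1, 0.8, 0.5]
grip_width: 88.1
```

Call:
step_arm --travel '[[0.24,1.17,-0.86],[0.24,1.17,-0.86],[0.24,1.17,-0.86],[0.24,1.17,-0.86],[0.24,1.17,-0.86]]' --angular '[[0,0,0.144],[0,0,0.144],[0,0,0.144],[0,0,0.144],[0,0,0.144]]' --fingers '[0,0,0,0,0]'

```text
time: 12.25
position: [576.0, 138.7, 57.1]
eef_rot: [-0.686, 0.728, 0.001, -0.001]
wrist_force: [0.7, 0.8, -0.4]
grip_width: 88.2
```

Call:
step_arm --travel '[[0,0,0],[0,0,0]]' --angular '[[0,0,0],[0,0,0]]' --fingers '[0,0]'

```text
time: 12.45
position: [576.5, 138.0, 58.1]
eef_rot: [-0.682, 0.731, 0.001, -0.001]
wrist_force: [-0.7, -0.0, 0.2]
grip_width: 88.4
```

Run:
```python
from h import *
s=st();r=R.from_quat(s["eef_rot"]).as_matrix();print(np.degrees(np.arctan2(r[1,0],r[0,0])))
```

```text
12.45 [576.5 138.   58.1] z [-0.003 -0.    -1.   ] y [-0.998  0.069  0.003] w 88.4 F [-0.7 -0.   0.2] q [ 0.03  0.46  1.68 -0.    1.01 -3.04]
-93.95452593741446
```

Call:
step_arm --travel '[[0.2,0,-1.5],[0,0,-1.5],[0,0,-0.5],[0,0,0],[0,0,0]]' --angular '[[0,0,0],[0,0,0],[0,0,0],[0,0,0],[0,0,0]]' --fingers '[0,0,0,255,255]'

```text
time: 12.95
position: [579.7, 137.5, 24.2]
eef_rot: [-0.683, 0.73, 0.0, -0.0]
wrist_force: [-0.1, 1.2, 0.4]
grip_width: 74.1
```

Call:
step_arm --travel '[[0,0,0],[0,0,0],[0,0,0],[0,0,0],[0,0,0]]' --angular '[[0,0,0],[0,0,0],[0,0,0],[0,0,0],[0,0,0]]' --fingers '[255,255,255,255,255]'

```text
time: 13.45
position: [579.9, 137.7, 24.6]
eef_rot: [-0.683, 0.73, -0.0, 0.0]
wrist_force: [0.2, 1.3, -0.5]
grip_width: 34.3
```

Call:
step_arm --travel '[[0,0,0],[0,0,0],[0,0,0]]' --angular '[[0,0,0],[0,0,0],[0,0,0]]' --fingers '[255,255,255]'

```text
time: 13.75
position: [579.8, 137.7, 24.5]
eef_rot: [-0.683, 0.73, -0.0, 0.0]
wrist_force: [-0.5, 0.2, 1.3]
grip_width: 27.9
```

Call:
step_arm --travel '[[0,0,4],[-0.21,-0.948,1.2],[-0.21,-0.948,1.2],[-0.21,-0.948,1.2],[-0.21,-0.948,1.2]]' --angular '[[0,0,0],[0,0,-0.1438],[0,0,-0.1438],[0,0,-0.1438],[0,0,-0.1438]]' --fingers '[255,255,255,255,255]'

```text
time: 14.25
position: [571.3, 99.4, 112.9]
eef_rot: [-0.445, 0.895, -0.0, 0.0]
wrist_force: [0.8, -0.6, -0.3]
grip_width: 27.6
```

Call:
step_arm --travel '[[-0.21,-0.948,1.2],[-0.21,-0.948,1.2],[-0.21,-0.948,1.2],[-0.21,-0.948,1.2],[-0.21,-0.948,1.2]]' --angular '[[0,0,-0.1438],[0,0,-0.1438],[0,0,-0.1438],[0,0,-0.1438],[0,0,-0.1438]]' --fingers '[255,255,255,255,255]'

```text
time: 14.75
position: [560.7, 52.0, 172.8]
eef_rot: [-0.102, 0.995, -0.0, -0.0]
wrist_force: [1.3, 0.3, -1.0]
grip_width: 27.6
```

Call:
step_arm --travel '[[-0.21,-0.948,1.2],[-0.21,-0.948,0],[-0.21,-0.948,0],[-0.21,-0.948,0],[-0.21,-0.948,0]]' --angular '[[0,0,-0.1438],[0,0,-0.1438],[0,0,-0.1438],[0,0,-0.1438],[0,0,-0.1438]]' --fingers '[255,255,255,255,255]'

```text
time: 15.25
position: [550.2, 4.6, 184.4]
eef_rot: [0.255, 0.967, -0.0, -0.0]
wrist_force: [-0.5, 0.5, -0.4]
grip_width: 27.4
```

Call:
step_arm --travel '[[-0.21,-0.948,0],[-0.21,-0.948,0],[-0.21,-0.948,0],[-0.21,-0.948,0],[-0.21,-0.948,0]]' --angular '[[0,0,-0.1438],[0,0,-0.1438],[0,0,-0.1438],[0,0,-0.1438],[0,0,-0.1438]]' --fingers '[255,255,255,255,255]'

```text
time: 15.75
position: [539.7, -42.8, 184.3]
eef_rot: [0.579, 0.816, -0.0, -0.0]
wrist_force: [0.7, 0.3, 0.3]
grip_width: 27.4
```

Call:
step_arm --travel '[[-0.21,-0.948,0],[-0.21,-0.948,0],[-0.21,-0.948,0],[0,0,-0.4],[0,0,-0.4]]' --angular '[[0,0,-0.1438],[0,0,-0.1438],[0,0,-0.1438],[0.139,-0.0155,-0.0107],[0.139,-0.0155,-0.0107]]' --fingers '[255,255,255,255,255]'

```text
time: 16.25
position: [534.4, -70.2, 177.5]
eef_rot: [0.737, 0.661, 0.108, -0.092]
wrist_force: [0.1, 0.1, -0.6]
grip_width: 27.7
```

Call:
step_arm --travel '[[0,0,-0.4],[0,0,0],[0,0,0]]' --angular '[[0.139,-0.0155,-0.0107],[0,0,0],[0,0,0]]' --fingers '[255,255,255]'

```text
time: 16.55
position: [533.3, -71.7, 171.9]
eef_rot: [0.733, 0.648, 0.156, -0.137]
wrist_force: [-0.1, -0.5, 0.6]
grip_width: 27.8
```

```bash
python3 rel.py 190,0,21.5
```

```text
16.55 [533.3 -71.7 171.9] z [ 0.051  0.402 -0.914] y [ 0.992 -0.123  0.001] w 27.8 F [-0.1 -0.5  0.6] q [-0.57  0.25  1.75  0.38  1.35 -0.57]
in chute [188.9   0.2  44.9] rotvec left [0.003 0.001 0.001]
190,0,21.5 delta cm [ 0.15  1.04 -2.09]
```

Call:
step_arm --travel '[[0.08,0.52,-1.05],[0.07,0.52,-1.04],[0.03,0.22,-0.5],[-0.1,-0.82,-0.37],[-0.1,-0.82,-0.37]]' --angular '[[0,0,0],[0,0,0],[0,0,0],[0,0,0],[0,0,0]]' --fingers '[255,255,255,255,255]'

```text
time: 17.05
position: [533.3, -74.0, 138.7]
eef_rot: [0.732, 0.649, 0.156, -0.137]
wrist_force: [0.5, 1.3, -0.6]
grip_width: 27.6
```

Call:
step_arm --travel '[[-0.1,-0.82,-0.37],[0,0,0],[0,0,0],[0,0,0]]' --angular '[[0,0,0],[0,0,0],[0,0,0],[0,0,0]]' --fingers '[255,255,255,255]'

```text
time: 17.45
position: [531.8, -82.9, 135.1]
eef_rot: [0.732, 0.648, 0.156, -0.138]
wrist_force: [-3.0, 0.2, -0.5]
grip_width: 27.8
```

```bash
python3 rel.py 163,0,15.5
```

```text
17.45 [531.8 -82.9 135.1] z [ 0.05   0.404 -0.913] y [ 0.993 -0.121  0.001] w 27.8 F [-3.   0.2 -0.5] q [-0.59  0.31  1.76  0.39  1.29 -0.62]
in chute [163.6   0.2  15.9] rotvec left [ 0.001  0.001 -0.001]
163,0,15.5 delta cm [ 0.02 -0.04 -0.06]
```

Call:
step_arm --travel '[[0,0.02,-0.05],[0,0,0],[0,0,0],[0,0,0],[0,0,0]]' --angular '[[0,0,0],[0,0,0],[0,0,0],[0,0,0],[0,0,0]]' --fingers '[255,120,120,120,120]'

```text
time: 17.95
position: [532.8, -82.8, 135.2]
eef_rot: [0.732, 0.649, 0.157, -0.137]
wrist_force: [0.0, 0.2, -1.2]
grip_width: 46.8
```

Call:
step_arm --travel '[[0,0,0],[0,0,0],[-0.1,-0.8,1.8],[-0.2,-1.6,3.6],[-0.2,-1.6,3.6]]' --angular '[[0,0,0],[0,0,0],[0,0,0],[0,0,0],[0,0,0]]' --fingers '[120,120,120,120,120]'

```text
time: 18.45
position: [526.8, -122.6, 225.4]
eef_rot: [0.732, 0.648, 0.157, -0.138]
wrist_force: [0.7, -0.2, -0.8]
grip_width: 46.6
```

Call:
step_arm --travel '[[-0.15,-1.2,2.7],[0,0,0],[0,0,0]]' --angular '[[0,0,0],[0,0,0],[0,0,0]]' --fingers '[0,0,0]'

```text
time: 18.75
position: [526.0, -134.9, 251.9]
eef_rot: [0.732, 0.648, 0.157, -0.137]
wrist_force: [-0.7, 0.0, 0.4]
grip_width: 68.6
```

```bash
python3 rel.py
python3 - <<'E'
from h import *
from chute import pose
M=model("wrist");iw=robot.camera("wrist");cv2.imwrite("pics/w6.png",iw);np.savez("w6.npz",K=M[0],T=M[1])
a=cv2.resize(iw[130:390,200:350],None,fx=2.2,fy=2.2,interpolation=2)
t=cv2.imread("pics/w1.png")
cv2.imwrite("pics/w6b.png",a)
E
```

```text
18.75 [ 526.  -134.9  251.9] z [ 0.053  0.404 -0.913] y [ 0.993 -0.122  0.003] w 68.6 F [-0.7  0.   0.4] q [-0.67  0.19  1.64  0.36  1.54 -0.61]
in chute [163.6  -0.3 144. ] rotvec left [ 0.002  0.003 -0.   ]
```

View pics/w6b.png

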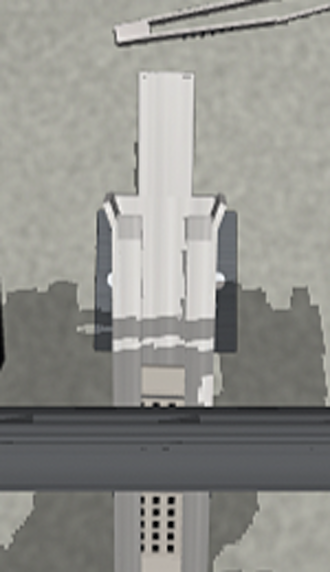

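Call:
step_arm --travel '[[0,1,0],[0,2,0],[0.4,2.8,0],[0.5,4.1,-0.3],[0.5,4.1,-0.3]]' --angular '[[-0.139,0.0155,0.0107],[-0.139,0.0155,0.0107],[-0.139,0.0155,0.0107],[0,0,0],[0,0,0]]' --fingers '[0,0,0,0,0]'

```text
time: 19.3
position: [538.8, 8.4, 244.1]
eef_rot: [0.737, 0.676, -0.001, -0.001]
wrist_force: [0.1, -0.0, -0.6]
grip_width: 88.2
```

Call:
step_arm --travel '[[0.6,4.1,-0.3],[0.6,4.1,-0.3],[0.6,4.1,-0.3],[0.6,4.1,-0.3],[0.6,2,-0.3]]' --angular '[[0,0,0],[0,0,0],[0,0,0],[0,0,0],[0,0,0]]' --fingers '[0,0,0,0,0]'

```text
time: 19.8
position: [568.1, 193.1, 228.4]
eef_rot: [0.736, 0.676, -0.001, -0.002]
wrist_force: [0.2, -0.7, -0.3]
grip_width: 88.1
```

Call:
step_arm --travel '[[0,0,0],[0,0,0]]' --angular '[[0,0,0],[0,0,0]]' --fingers '[0,0]'

```text
time: 20.0
position: [568.6, 189.6, 229.0]
eef_rot: [0.737, 0.676, -0.002, -0.001]
wrist_force: [-0.6, 0.1, 0.3]
grip_width: 87.9
```

Run:
```python
from h import *
s=st()
M=model("wrist");im=robot.camera("wrist");cv2.imwrite("pics/w7.png",im);np.savez("w7.npz",K=M[0],T=M[1])
q=proj(M,[587,271,20])[0];print(q)
x,y=np.clip((q-60).astype(int),0,None)
z=cv2.resize(im[y:y+120,x:x+120],None,fx=5,fy=5,interpolation=0);print(x,y)
for i in range(0,120,10):
    cv2.putText(z,str(x+i),(i*5,10),0,.35,(0,0,255));cv2.putText(z,str(y+i),(0,i*5+4),0,.35,(0,0,255))
cv2.imwrite("pics/w7b.png",z)
```

```text
20.0 [568.6 189.6 229. ] z [-0.003 -0.001 -1.   ] y [ 0.996 -0.087 -0.003] w 87.9 F [-0.6  0.1  0.3] q [ 0.12  0.25  1.56 -0.    1.33  0.21]
[289.97444071  96.20217191]
229 36
```

View pics/w7b.png

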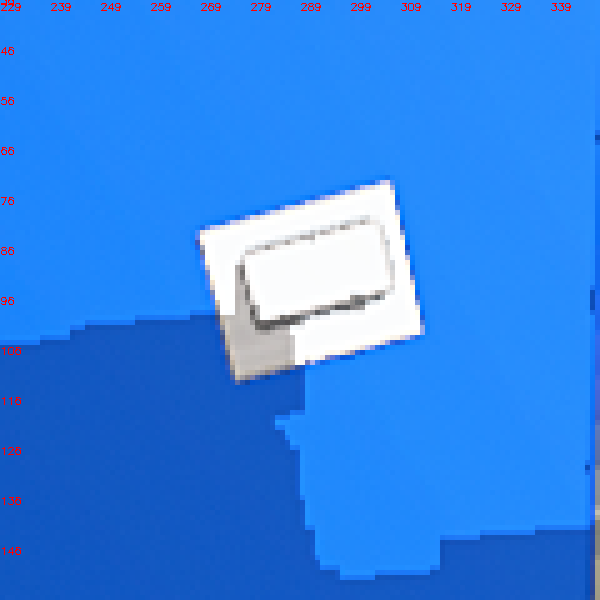

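Run:
```python
from h import *
d=np.load("w7.npz");M=(d["K"],d["T"])
c=np.array([[200,232],[390,180],[423,332],[236,381]])/5+[229,36]
w=np.array([onz(M,p,18)[:2] for p in c]);print(np.round(w,1),w.mean(0),np.linalg.norm(np.diff(w,axis=0),axis=1))
for a,b in((0,1),(3,2)):print(np.degrees(np.arctan2(*(w[b]-w[a])[::-1])))
print("tab",[np.round(onz(M,np.array(p)/5+[229,36],52),1) for p in((242,255),(375,217),(393,290),(258,328))])
```

```text
[[569.2 284.5]
 [603.8 290.3]
 [608.1 263.8]
 [573.3 258.2]] [588.62075745 274.21823254] [35.14791038 26.82171256 35.23619013]
9.457430939559456
9.17886983834222
tab [array([576.4, 277.7,  52. ]), array([598.3, 281.7,  52. ]), array([600.5, 270.2,  52. ]), array([578. , 266.2,  52. ])]
```

Call:
step_arm --travel '[[0.22,0.94,-1.65],[0.22,0.94,-1.65],[0.22,0.94,-1.65],[0.22,0.94,-1.65],[0.22,0.94,-1.65]]' --angular '[[0,0,-0.147],[0,0,-0.147],[0,0,-0.147],[0,0,-0.147],[0,0,-0.147]]' --fingers '[0,0,0,0,0]'

```text
time: 20.55
position: [580.9, 234.9, 147.7]
eef_rot: [0.932, 0.361, -0.0, 0.0]
wrist_force: [0.2, 0.5, -0.7]
grip_width: 88.2
```

Call:
step_arm --travel '[[0.22,0.94,-1.65],[0.22,0.94,-1.65],[0.22,0.94,-1.65],[0.22,0.94,-1.65],[0,0,0]]' --angular '[[0,0,-0.147],[0,0,-0.147],[0,0,-0.147],[0,0,-0.147],[0,0,0]]' --fingers '[0,0,0,0,0]'

```text
time: 21.05
position: [588.0, 272.7, 79.7]
eef_rot: [0.997, 0.078, -0.002, 0.0]
wrist_force: [-0.7, -1.3, -0.5]
grip_width: 88.1
```

Call:
step_arm --travel '[[0,0,0],[0,0,0]]' --angular '[[0,0,0],[0,0,0]]' --fingers '[0,0]'

```text
time: 21.25
position: [590.4, 273.0, 83.5]
eef_rot: [0.997, 0.081, 0.001, -0.0]
wrist_force: [-0.2, 0.2, -0.2]
grip_width: 88.2
```

Run:
```python
from h import *
s=st();r=R.from_quat(s["eef_rot"]).as_matrix();print(np.degrees(np.arctan2(r[1,0],r[0,0])))
```

```text
21.25 [590.4 273.   83.5] z [ 0.001  0.    -1.   ] y [ 0.161 -0.987  0.   ] w 88.2 F [-0.2  0.2 -0.2] q [ 0.25  0.52  1.52 -0.    1.1   1.66]
9.238610814632297
```

Call:
step_arm --travel '[[-0.05,0.05,-1.5],[-0.05,0,-1.5],[0,0,-0.85],[0,0,0],[0,0,0]]' --angular '[[0,0,0],[0,0,0],[0,0,0],[0,0,0],[0,0,0]]' --fingers '[0,0,100,255,255]' --grip_force 25

```text
time: 21.75
position: [588.4, 274.4, 43.3]
eef_rot: [0.997, 0.08, -0.001, 0.0]
wrist_force: [-0.3, 0.7, 0.5]
grip_width: 66.2
```

Call:
step_arm --travel '[[0,0,0],[0,0,0],[0,0,0],[0,0,0],[0,0,0]]' --angular '[[0,0,0],[0,0,0],[0,0,0],[0,0,0],[0,0,0]]' --fingers '[255,255,255,255,255]'

```text
time: 22.25
position: [588.8, 274.4, 44.1]
eef_rot: [0.997, 0.08, 0.0, -0.0]
wrist_force: [-0.4, 0.0, 0.5]
grip_width: 26.1
```

Call:
step_arm --travel '[[0,0,0],[0,0,0],[0,0,0],[0,0,0],[0,0,0]]' --angular '[[0,0,0],[0,0,0],[0,0,0],[0,0,0],[0,0,0]]' --fingers '[255,255,255,255,255]'

```text
time: 22.75
position: [588.7, 274.4, 43.9]
eef_rot: [0.997, 0.08, -0.0, -0.0]
wrist_force: [-0.2, -0.0, -1.1]
grip_width: 11.6
```

Call:
step_arm --travel '[[0,0,4.5],[-0.47,-2.98,1.3],[-0.47,-2.98,1.3],[-0.47,-2.98,1.3],[-0.47,-2.98,1.3]]' --angular '[[0,0,0],[0,0,0.1466],[0,0,0.1466],[0,0,0.1466],[0,0,0.1466]]' --fingers '[255,255,255,255,255]'

```text
time: 23.25
position: [569.3, 154.1, 141.2]
eef_rot: [0.93, 0.367, -0.0, -0.0]
wrist_force: [0.6, 0.1, -1.3]
grip_width: 11.8
```

Call:
step_arm --travel '[[-0.47,-2.98,1.3],[-0.47,-2.98,1.3],[-0.47,-2.98,1.3],[-0.47,-2.98,1.3],[-0.47,-2.98,0]]' --angular '[[0,0,0.1466],[0,0,0.1466],[0,0,0.1466],[0,0,0.1466],[0,0,0.1466]]' --fingers '[255,255,255,255,255]'

```text
time: 23.75
position: [547.1, 4.8, 194.9]
eef_rot: [0.737, 0.676, 0.001, 0.001]
wrist_force: [0.4, -0.6, -1.0]
grip_width: 11.9
```

Call:
step_arm --travel '[[-0.47,-2.98,0],[-0.47,-2.98,0],[-0.47,-2.98,0],[0,0,0],[0,0,0]]' --angular '[[0.139,-0.0155,-0.0107],[0.139,-0.0155,-0.0107],[0.139,-0.0155,-0.0107],[0,0,0],[0,0,0]]' --fingers '[255,255,255,255,255]'

```text
time: 24.25
position: [531.7, -85.4, 192.2]
eef_rot: [0.735, 0.645, 0.156, -0.137]
wrist_force: [-1.3, 0.0, -0.3]
grip_width: 12.0
```

```bash
python3 rel.py 178,0,45 178,0,36.2
```

```text
24.25 [531.7 -85.4 192.2] z [ 0.052  0.404 -0.913] y [ 0.992 -0.129 -0.   ] w 12.0 F [-1.3  0.  -0.3] q [-0.59  0.23  1.73  0.38  1.39 -0.57]
in chute [184.7   0.   69.1] rotvec left [ 0.002 -0.001  0.007]
178,0,45 delta cm [ 0.05  0.37 -2.47]
178,0,36.2 delta cm [ 0.09  0.73 -3.28]
```

Call:
step_arm --travel '[[0.03,0.19,-1.24],[0.02,0.18,-1.23],[0.02,0.18,-0.4],[0.02,0.18,-0.4],[0,0,0]]' --angular '[[0,0,0.006],[0,0,0],[0,0,0],[0,0,0],[0,0,0]]' --fingers '[255,255,255,255,255]'

```text
time: 24.75
position: [533.4, -74.7, 160.1]
eef_rot: [0.731, 0.65, 0.156, -0.138]
wrist_force: [-0.6, -0.3, -0.4]
grip_width: 12.1
```

Call:
step_arm --travel '[[0,0,0],[0,0,0]]' --angular '[[0,0,0],[0,0,0]]' --fingers '[255,255]'

```text
time: 24.95
position: [533.3, -75.5, 160.3]
eef_rot: [0.731, 0.65, 0.156, -0.138]
wrist_force: [0.2, -0.2, -1.2]
grip_width: 12.0
```

```bash
python3 rel.py 178,0,36.2 158,0,36.2
python3 - <<'E'
from h import *
from chute import pose
M=model("wrist");iw=robot.camera("wrist")
p=np.load("chute.npy");p[3]=116;Rm,o=pose(p)
# lateral check: image columns of chute centre vs camera
print(proj(M,np.array([[195,10,0],[195,-10,0]])@Rm.T+o));cv2.imwrite("pics/w8.png",iw)
E
```

```text
24.95 [533.3 -75.5 160.3] z [ 0.049  0.404 -0.913] y [ 0.993 -0.118  0.001] w 12.0 F [ 0.2 -0.2 -1.2] q [-0.58  0.27  1.75  0.39  1.33 -0.59]
in chute [180.8  -0.3  35.8] rotvec left [ 0.002  0.001 -0.004]
178,0,36.2 delta cm [-0.07 -0.26 -0.08]
158,0,36.2 delta cm [-0.29 -2.07 -0.89]
[[254.65426915 225.89616367]
 [295.36491965 226.0728645 ]]
```

Call:
step_arm --travel '[[-0.11,-0.906,-0.41],[-0.11,-0.906,-0.41],[-0.11,-0.906,-0.41],[0,0,0],[0,0,0]]' --angular '[[0,0,0],[0,0,0],[0,0,0],[0,0,0],[0,0,0]]' --fingers '[255,255,255,255,255]'

```text
time: 25.5
position: [529.4, -103.6, 147.4]
eef_rot: [0.732, 0.649, 0.156, -0.138]
wrist_force: [-2.2, 1.0, -1.9]
grip_width: 11.6
```

```bash
python3 rel.py 150,0,36.2 105,0,36.2
```

```text
25.5 [ 529.4 -103.6  147.4] z [ 0.048  0.405 -0.913] y [ 0.993 -0.12  -0.   ] w 11.6 F [-2.2  1.  -1.9] q [-0.62  0.3   1.74  0.38  1.33 -0.64]
in chute [149.6   0.2  35.7] rotvec left [ 0.001 -0.001 -0.003]
150,0,36.2 delta cm [0.02 0.01 0.07]
105,0,36.2 delta cm [-0.48 -4.07 -1.77]
```

Call:
step_arm --travel '[[-0.11,-0.92,-0.41],[-0.11,-0.92,-0.41],[-0.11,-0.92,-0.41],[-0.11,-0.92,-0.41],[0,0,0]]' --angular '[[0,0,0],[0,0,0],[0,0,0],[0,0,0],[0,0,0]]' --fingers '[255,255,255,255,255]'

```text
time: 26.0
position: [524.4, -141.3, 130.2]
eef_rot: [0.732, 0.649, 0.155, -0.139]
wrist_force: [-4.9, -0.9, -2.0]
grip_width: 12.1
```

Call:
step_arm --travel '[[0,0,0],[0,0,0]]' --angular '[[0,0,0],[0,0,0]]' --fingers '[255,255]'

```text
time: 26.2
position: [524.5, -140.8, 130.5]
eef_rot: [0.732, 0.649, 0.155, -0.139]
wrist_force: [-5.8, 0.3, -1.9]
grip_width: 11.5
```

```bash
python3 rel.py 105,0,36.2
```

```text
26.2 [ 524.5 -140.8  130.5] z [ 0.047  0.404 -0.913] y [ 0.993 -0.119 -0.001] w 11.5 F [-5.8  0.3 -1.9] q [-0.68  0.35  1.72  0.36  1.32 -0.7 ]
in chute [108.5   0.5  35.6] rotvec left [ 0.002 -0.001 -0.004]
105,0,36.2 delta cm [ 0.   -0.34 -0.09]
```

Call:
step_arm --travel '[[-0.1,0,0],[-0.05,0,0],[0,0,0],[0,0,0],[0,0,0]]' --angular '[[0,0,0],[0,0,0],[0,0,0],[0,0,0],[0,0,0]]' --fingers '[255,255,255,150,150]'

```text
time: 26.7
position: [524.7, -140.2, 132.0]
eef_rot: [0.731, 0.649, 0.157, -0.137]
wrist_force: [-0.3, 0.3, 0.8]
grip_width: 25.5
```

Call:
step_arm --travel '[[0,0,0],[0,0,0],[0,0,0],[0,0,0],[0,0,0]]' --angular '[[0,0,0],[0,0,0],[0,0,0],[0,0,0],[0,0,0]]' --fingers '[150,150,150,150,150]'

```text
time: 27.2
position: [524.0, -139.9, 131.5]
eef_rot: [0.731, 0.649, 0.156, -0.138]
wrist_force: [0.1, 0.4, 0.6]
grip_width: 36.2
```

Call:
step_arm --travel '[[-0.05,-0.4,0.91],[-0.1,-0.8,1.8],[-0.2,-1.6,3.6],[-0.15,-1.2,2.7],[0,1.5,3]]' --angular '[[0,0,0],[0,0,0],[0,0,0],[0,0,0],[0,0,0]]' --fingers '[150,150,150,150,150]'

```text
time: 27.7
position: [519.0, -167.7, 253.3]
eef_rot: [0.733, 0.648, 0.156, -0.137]
wrist_force: [0.8, 0.2, -0.2]
grip_width: 36.2
```

Call:
step_arm --travel '[[0,0,0],[0,0,0]]' --angular '[[0,0,0],[0,0,0]]' --fingers '[150,150]'

```text
time: 27.9
position: [519.2, -165.2, 252.5]
eef_rot: [0.731, 0.65, 0.156, -0.137]
wrist_force: [-0.4, -0.3, 0.8]
grip_width: 36.0
```

```bash
python3 rel.py
python3 - <<'E'
from h import *
from chute import pose
M=model("wrist");iw=robot.camera("wrist");cv2.imwrite("pics/w9.png",iw);np.savez("w9.npz",K=M[0],T=M[1])
side=robot.camera("side");cv2.imwrite("pics/s9.png",side)
p=np.load("chute.npy");p[3]=116;Rm,o=pose(p)
for x in (0,41,82,100,118,150,195):print(x,proj(M,Rm@[x,0,8]+o)[0].round(),proj(M,Rm@[x,0,42]+o)[0].round(),proj(model("side"),Rm@[x,0,42]+o)[0].round())
a=cv2.resize(iw[60:420,180:400],None,fx=1.6,fy=1.6,interpolation=2)
b=cv2.resize(side[120:250,280:430],None,fx=2.8,fy=2.8,interpolation=2)
c=np.zeros((576,352+420,3),np.uint8);c[:a.shape[0],:352]=a;c[:364,352:]=b
cv2.imwrite("pics/w9b.png",c)
E
```

```text
27.9 [ 519.2 -165.2  252.5] z [ 0.05   0.403 -0.914] y [ 0.993 -0.118  0.003] w 36.0 F [-0.4 -0.3  0.8] q [-0.72  0.21  1.62  0.34  1.56 -0.65]
in chute [135.6   2.7 157.1] rotvec left [ 0.003  0.002 -0.004]
0 [279. 346.] [279. 372.] [364. 152.]
41 [279. 306.] [279. 328.] [356. 152.]
82 [279. 262.] [280. 280.] [347. 152.]
100 [280. 242.] [280. 258.] [342. 152.]
118 [280. 221.] [280. 235.] [338. 152.]
150 [280. 182.] [280. 192.] [330. 152.]
195 [280. 124.] [281. 126.] [318. 153.]
```

View pics/w9b.png

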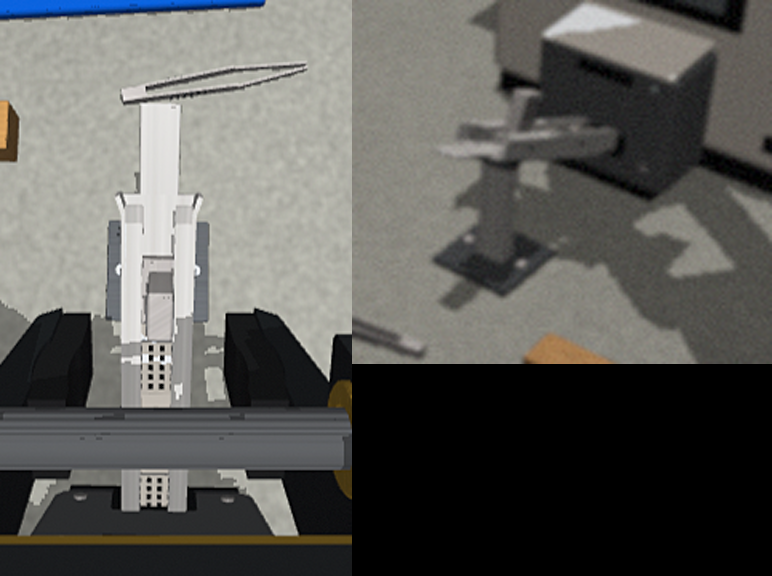

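```bash
python3 -c "
from h import *
print(robot.hand_in());st()"
```

```text
the job is handed in; nothing more can be done
None
the job is handed in; nothing more can be done
```

I loaded both white cassettes into the chute, label ends uphill and lids up, and ran the follower down behind them. I handed the job in at about 28 s of the 72 s allowed; no verdict was reported.

- **Cassettes:** After the second one slid in, the wrist camera showed its label end at about 80 mm up the chute (82 mm expected). The first cassette's perforations showed at the bottom of the slot.
- **Follower:** I carried it by its tab, clear of the lips, down to about 108 mm and let go. The last picture puts its uphill edge at about 118 mm, so its origin is at about 100 mm as required, resting tab up against the last cassette.
- **Gripper and bystanders:** The gripper was well clear of everything when I handed in. The forceps looked undisturbed in the last picture. I did not view the mould, slide box, pot, beaker, wash bottle or goggles again, but the arm's path kept clear of them.

**What disagreed:**
- The first fit of the chute's pose was off because I misread the flare corners, so I refitted it from the tongue edges.
- The measured contact suggested the chute floor lies about 1 mm higher than the camera fit gave.
- The follower rubbed one wall with about 6 N on the way down. I shifted 1.5 mm sideways before releasing it.

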